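# Complete the sake set in the divided tray

## Task

Complete the sake set in the divided tray so that it holds exactly one handleless cup and one flask, each upright in its own square compartment, and the chopstick rest and the oblong dish, each in its own long compartment, lying right side up and lengthways. Either the cup or the flask is already in the tray: leave it in its place and do not add a second one. Set the ware down gently rather than dropping it, and leave the spare cup and flask, the cup with the handle and the plain kiln prop where they are.

Things in the scene. Friction and masses are not known exactly. Their poses are not given: they have to be found in the camera images.
- tray: fixed flat wooden tray left or right on the bench, 174 (x) by 216 mm (y), walls 8 mm high, 6 thick; cork floor level with the bench, z=0. Origin: centre of underside. Compartments in its frame: two square, 78x78 mm, centres (x,y)=(±42,-63) mm, one already filled; two long, 78 (x) by 120 (y) mm, centres (±42,+42). Near the mirrored place (-y) a fixed round wheel, 170 mm wide, 48 high.
- cup_a: plain white ceramic sake cup, no handle: round, open, 54 mm across (sides vertical from 10 mm up), 50 mm high, wall 4 mm, 0.09 kg. Origin at the centre of its underside, z up. One of two alike; starts in a square compartment of the tray or loose on the bench: see by its position.
- cup_b: plain white ceramic sake cup, no handle: round, open, 54 mm across (sides vertical from 10 mm up), 50 mm high, wall 4 mm, 0.09 kg. Origin at the centre of its underside, z up. One of two alike; starts loose on the bench.
- flask_a: white ceramic sake flask: round belly 56 mm across (sides vertical from 6 to 42 mm height), narrow neck 20 mm, flared lip 30 mm, 74 mm high, 0.12 kg. Origin at the centre of its underside, z up. One of two alike; starts in a square compartment of the tray or loose on the bench: see by its position.
- flask_b: white ceramic sake flask: round belly 56 mm across (sides vertical from 6 to 42 mm height), narrow neck 20 mm, flared lip 30 mm, 74 mm high, 0.12 kg. Origin at the centre of its underside, z up. One of two alike; starts loose on the bench.
- rest: white ceramic chopstick rest, dog-bone shaped, 74 mm long: a straight waist 16 mm wide and 18 mm high (50 mm long, free to grip across) between two end blocks 12 mm long, 28 mm wide and 25 mm high. About 0.06 kg. Lies on the bench; origin at the centre of its underside, x along its length, z up.
- dish: white ceramic oblong soy-sauce dish, 90 mm long (its x), 40 mm wide (its y), 22 mm high, open-topped, straight vertical walls 5 mm thick, about 0.09 kg. Origin at the centre of its underside, x along its length, z up.
- mug: look-alike: a white cup of the same size as the sake cups but with a loop handle at its +y side (reaching 49 mm from its axis). Origin at the centre of its underside, z up. Not part of the set.
- prop: look-alike: a plain straight square white kiln prop lying down, 85 mm long (its x), 24 x 24 mm in section, with no waist. Origin at the centre of its underside. Not part of the set.

How it is judged:
By the outcome, as a careful person would: the job done as asked, in the order asked, and still so for the second after the job is handed in, with the robot touching nothing.
It also fails if it takes over 80 s, if anything falls off the work surface, if the arm or the gripper's body presses on something with over 40 N, if the wrist force passes 120 N, or if a joint passes its speed limit or range.

## Robot

A 6-joint arm with a two-finger parallel gripper is mounted at the origin on the work surface. World frame = base frame: x ahead of the robot, y to its left, z up, the work surface at z = 0. Lengths are in mm, angles in rad, forces in N, time in s.
With the tool pointing down it reaches from about 400 to 925 mm from the base axis. Payload 12.5 kg.
Tool frame: the origin (TCP) lies on the mounting face of the last link; the fingertips stand 190 mm ahead of it and the grasp point (between the pads) lies 171 mm ahead of it; x points along the fingers, y is the direction in which the jaws open and shut, and the axes are right-handed (so a half turn about x gives the same grasp; the last joint's range is limited). The gripper opens to 95 mm and grips with 3 to 60 N. Pads are 20 mm wide; open, the fingers measure 119 mm over their backs; the gripper's body (75 mm by 180 mm) begins 59 mm behind the grasp point.
Start: joints at [-1.322, 0.491, 1.559, -0, 1.092, -0.106], TCP at [217.146, -586.065, 404.761] pointing down, gripper open.
Joint ranges: [-3.1, 3.1], [-0.84, 2.19], [0.05, 2.79], [-1.13, 4.28], [0.06, 2.93], [-2.69, 2.69]. Speed limits (rad/s): [2.22, 2.22, 2.79, 3.14, 3.14, 3.14].

## Interface

Orientations are given as [roll, pitch, yaw] about the fixed x, y, z axes, in that order (R = Rz(yaw) Ry(pitch) Rx(roll)).
In Python, from cell import env, eyes gives the robot as it stands. The module is installed in compiled form; this text tells all that it offers.
- The arm moves only by the tool jog_arm, never from a script. Its argument "deltas" is one flat list of numbers, 7 for each row, row after row: the shift along the tool's x, y, z in mm, then the turn, a rotation vector about the tool's x, y, z in rad, then the opening, from 0 (shut) to 1 (fully open). A call has 1 to 10 rows; each row shifts and turns the pose as measured when the row begins, along the tool's axes as they then stand; what a row does not reach is not made up. A row lasts 1/8 s, in which the tool goes at most 62.5 mm and 10.7 degrees, less where a joint would pass 70% of its speed; a pose out of reach is approached as far as the arm can. A call is refused whole if a number of a shift passes 62.5 or a number of a turn 0.188, either way. A call with a gripper value outside its range is refused whole. The fingers move at their own pace and stop on an object; the grip force is fixed at half the most. Time passes only in rows, so rows that do not move let the fingers close. It gives the time, the measured TCP pose, the force and the opening at its end, in the units of the state.
- env.state(): the state, without advancing time (a new reading comes with each control period).
- eyes.read_camera(name): name is "scene" or "top" or "wrist"; returns a dict with "image" (384x512x3 uint8, red, green, blue), "fovy" (degrees; the focal length in pixels is half the picture's height over the tangent of half this angle, whatever the lens; pixels are square), "cx", "cy" (the principal point, pixels), "world_from_camera" (4x4, takes a point from camera to world coordinates). Camera axes: x right, y up, looking along -z (the intrinsics and any distortion apply to the point x, -y, -z); pixel columns grow to the right and rows downward; lengths in mm; the calibration is good to about 2 mm. A picture is of the moment at which its call begins. There is no depth.
- env.job_done(): hands the job in, once; it reports no verdict.
The state is a dict: "t": time; "joints": joint angles; "qvel": joint speeds; "tau": joint torques, N m; "eef_pos": TCP position; "tcp_rot": TCP orientation; "ft_force": force on the tool from outside, world axes, zero at the start; "moment": the same for the moment, N m; "opening": opening from 0.0 (shut) to 1.0 (fully open).
Only numpy, scipy, OpenCV 4.12 (cv2) and the standard library are available. Lean on these libraries where they do the work, as an engineer would, in place of code of your own. Each camera call takes 0.05 s, during which the arm holds its last target.

## Working session

There is one attempt and no reset: what is moved stays moved. The work goes in short steps, Python scripts to look and compute and a tool call to move; the robot and the scene stay as the last step left them, time stands still between calls to the robot, and variables do not carry over. Pictures are saved under pics/ and viewed, and the job is handed in when it is done.

Besides the shell and the picture viewer there is one more tool, called after "Emit:" by a JSON object that holds its "method" and its "body". jog_arm: Moves the arm, as the interface text tells. Its arguments: {"type":"object","properties":{"deltas":{"type":"array","items":{"type":"number"}}},"required":["deltas"]}

```bash
mkdir -p pics; ls
cat > h.py <<'E'
import numpy as np, cv2
from cell import env, eyes
def shot(name,fn):
    r=eyes.read_camera(name); cv2.imwrite('pics/'+fn+'.png',cv2.cvtColor(r['image'],cv2.COLOR_RGB2BGR)); np.save('pics/'+fn+'.npy',r,allow_pickle=True); return r
def load(fn): return np.load('pics/'+fn+'.npy',allow_pickle=True).item()
E
python3 - <<'E'
from h import *
for n in ['scene','top','wrist']:
    r=shot(n,n+'0'); print(n,r.keys(),r['fovy'],r['cx'],r['cy'],r['world_from_camera'].round(3).tolist())
    print({k:v for k,v in r.items() if k not in('image','world_from_camera')})
print(env.state())
E
```

```text
pics
scene dict_keys(['image', 'fovy', 'cx', 'cy', 'world_from_camera']) 52.886456548078215 255.5355627926268 187.66283855622154 [[-0.831, -0.334, 0.444, 971.697], [0.556, -0.511, 0.656, 577.115], [0.008, 0.792, 0.61, 616.69], [0.0, 0.0, 0.0, 1.0]]
{'fovy': 52.886456548078215, 'cx': 255.5355627926268, 'cy': 187.66283855622154}
top dict_keys(['image', 'fovy', 'cx', 'cy', 'world_from_camera']) 57.889649620084384 252.91324966615662 197.1380739633507 [[0.017, 0.973, -0.231, 383.25], [-1.0, 0.017, -0.002, -34.791], [0.002, 0.231, 0.973, 714.113], [0.0, 0.0, 0.0, 1.0]]
{'fovy': 57.889649620084384, 'cx': 252.91324966615662, 'cy': 197.1380739633507}
wrist dict_keys(['image', 'fovy', 'cx', 'cy', 'world_from_camera']) 71.54966929349129 257.3583105623322 200.75339708488042 [[0.348, 0.908, 0.234, 281.932], [-0.937, 0.337, 0.087, -560.616], [-0.0, -0.249, 0.968, 384.545], [0.0, 0.0, 0.0, 1.0]]
{'fovy': 71.54966929349129, 'cx': 257.3583105623322, 'cy': 200.75339708488042}
{'t': 0.15, 'joints': array([-1.32161996e+00,  4.91368254e-01,  1.55932309e+00,  1.97864070e-06,
        1.09170587e+00, -1.05602149e-01]), 'qvel': array([ 0.00151306, -0.00370005, -0.00234093,  0.00093016,  0.00082524,
        0.00128933]), 'tau': array([ 1.39233289e-03, -6.12895560e+01, -2.58276647e+01,  6.92605949e-02,
        4.73495980e-02, -7.86013379e-05]), 'eef_pos': array([ 217.12592464, -586.03651957,  404.32406251]), 'tcp_rot': array([-1.67857995,  1.56999176,  1.81779031]), 'ft_force': array([-0.28085408, -0.48820746,  0.48096427]), 'moment': array([0.01046221, 0.04313449, 0.05042961]), 'opening': 1.0024019229359207}
```

View pics/scene0.png

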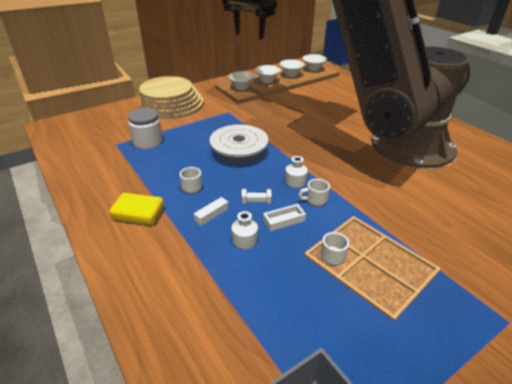

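View pics/top0.png

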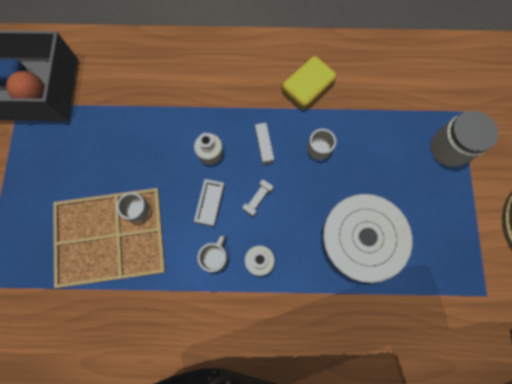

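View pics/wrist0.png

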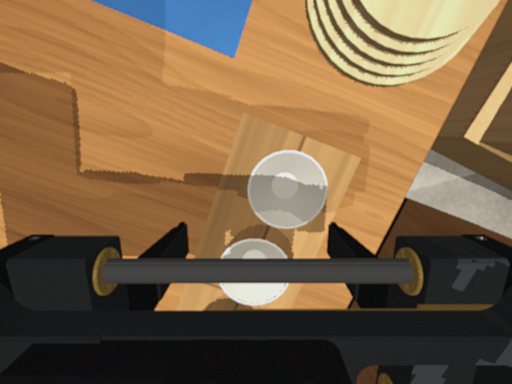

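The scene picture shows the tray with a cup already in one square compartment, so the flask, rest and dish are needed. In the top picture: cup in the tray (133,208), flasks (208,147) and (259,261), rest (258,197), dish (209,202), mug (212,255), prop (264,143), spare cup (321,144), wheel (368,238).

Run:
```python
from h import *
im=cv2.imread('pics/top0.png')
def crop(x0,y0,x1,y1,s,fn):
    c=cv2.resize(im[y0:y1,x0:x1],None,fx=s,fy=s,interpolation=cv2.INTER_CUBIC)
    for x in range((x0+9)//10*10,x1,10):
        cv2.line(c,((x-x0)*s,0),((x-x0)*s,6 if x%50 else 14),(0,255,255),1)
        if x%20==0: cv2.putText(c,str(x),((x-x0)*s-10,24),0,.35,(0,255,255),1)
    for y in range((y0+9)//10*10,y1,10):
        cv2.line(c,(0,(y-y0)*s),(6,(y-y0)*s),(0,255,255),1)
        if y%20==0: cv2.putText(c,str(y),(8,(y-y0)*s+4),0,.35,(0,255,255),1)
    cv2.imwrite('pics/'+fn+'.png',c)
crop(40,175,175,295,5,'tray_c')
crop(180,115,345,230,4,'obj_c1')
crop(185,165,285,285,5,'obj_c2')
```

```text
(no output)
```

View pics/tray_c.png

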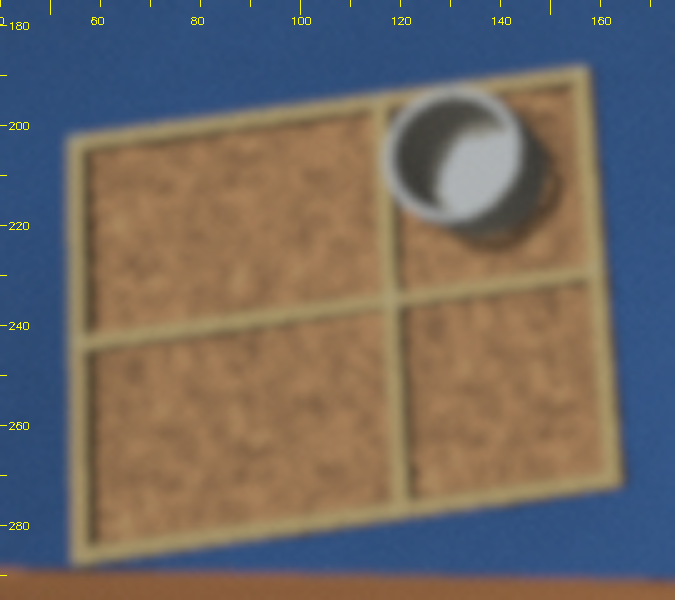

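View pics/obj_c1.png

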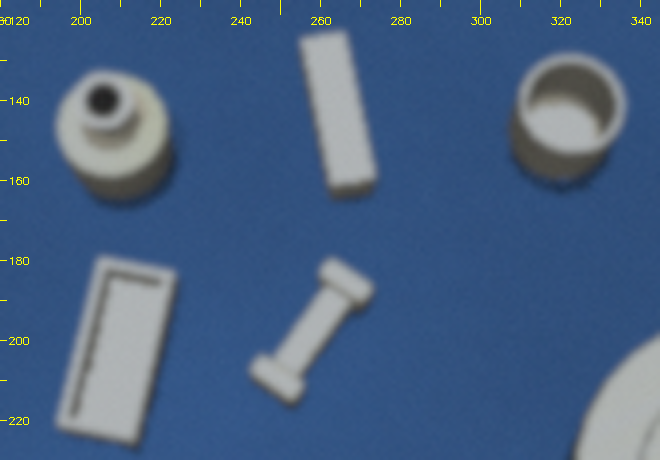

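View pics/obj_c2.png

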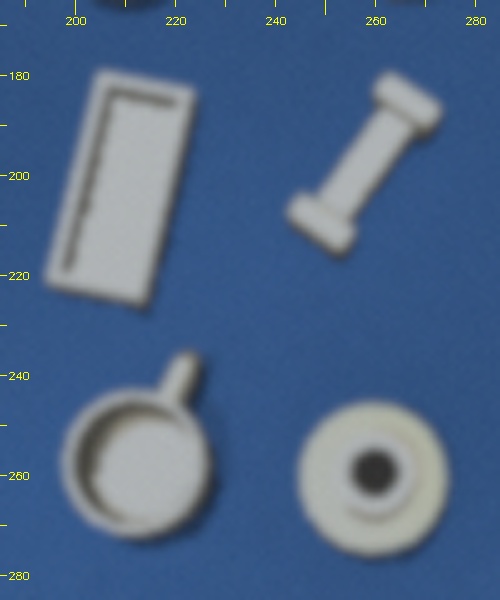

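```bash
cat >> h.py <<'E'
def ray(r,u,v,z):
    H=r['image'].shape[0]; f=H/2/np.tan(np.radians(r['fovy'])/2)
    T=r['world_from_camera']; d=T[:3,:3]@np.array([(u-r['cx'])/f,-(v-r['cy'])/f,-1]); o=T[:3,3]
    return o+d*(z-o[2])/d[2]
def proj(r,p):
    H=r['image'].shape[0]; f=H/2/np.tan(np.radians(r['fovy'])/2)
    T=r['world_from_camera']; c=T[:3,:3].T@(np.asarray(p)-T[:3,3])
    return np.array([r['cx']+f*c[0]/-c[2], r['cy']-f*c[1]/-c[2]])
E
python3 - <<'E'
from h import *
r=load('top0')
pts={'trayTL':(53.6,202,8),'TR':(157.6,188.2,8),'BR':(164.4,272.4,8),'BL':(54.4,288,8),'cross':(117.7,234.7,8)}
P={k:ray(r,*v) for k,v in pts.items()}
for k,v in P.items(): print(k,v[:2].round(1))
d=lambda a,b: np.linalg.norm(P[a]-P[b]).round(1)
print('sides',d('TL' if 0 else 'trayTL','TR'),d('TR','BR'),d('BR','BL'),d('BL','trayTL'))
o={'dish':[(205,178.5),(224,183),(214,226),(194,221)],'rest':[(263,179),(273.3,187.5),(253,216),(242.3,207)],'prop':[(255,124.5),(266.5,122.5),(273.5,159),(262,161)]}
for k,z in (('dish',22),('rest',25),('prop',24)):
    c=np.array([ray(r,u-.4,v-.4,z) for u,v in o[k]])[:,:2]; e=np.roll(c,-1,0)-c
    print(k,c.round(0).tolist(),'ctr',c.mean(0).round(1),'sides',np.linalg.norm(e,axis=1).round(1),'ang',np.degrees(np.arctan2(e[:,1],e[:,0])).round(1))
for k,u,v,z,w in [('flaskA lip',205.5,140,74,(198.5,213)),('flaskB lip',259.7,259,74,(251,268)),('cup tray rim',130.7,206,50,(116.5,145)),('cup spare rim',322,141,50,(309,336)),('mug',211.5,257.5,50,(197,227)),('flaskA belly',207.5,146,42,(193.5,222)),('flaskB belly',259.5,260.5,42,(244,274.5))]:
    print(k,ray(r,u-.4,v-.4,z)[:2].round(1),'diam',np.linalg.norm(ray(r,w[0],v,z)-ray(r,w[1],v,z)).round(1))
E
```

```text
trayTL [533.6 381.3]
TR [567.  167.3]
BR [394.4 139.9]
BL [360.9 353.8]
cross [467.8 240.7]
sides 216.5 174.8 216.5 174.9
dish [[587.0, 68.0], [578.0, 28.0], [488.0, 45.0], [497.0, 85.0]] ctr [537.3  56.3] sides [40.8 91.6 41.8 91.3] ang [-102.8  169.4   76.9  -11.2]
rest [[587.0, -53.0], [569.0, -74.0], [509.0, -33.0], [527.0, -11.0]] ctr [547.9 -42.9] sides [27.8 72.6 28.5 72.7] ang [-129.8  145.9   50.5  -34.7]
prop [[709.0, -34.0], [714.0, -59.0], [631.0, -74.0], [626.0, -50.0]] ctr [670.1 -54.5] sides [25.2 84.2 24.6 84. ] ang [ -78.3 -169.5  101.4   10.9]
flaskA lip [650.5  62.8] diam 28.6
flaskB lip [420.8 -47. ] diam 30.9
cup tray rim [520.1 205.8] diam 55.6
cup spare rim [ 662.5 -172. ] diam 55.3
mug [423.5  43.6] diam 56.6
flaskA belly [650.7  62.9] diam 58.7
flaskB belly [419.8 -47.3] diam 58.2
```

Measured sides (tray 216.5 by 174.8, dish 91 by 41, rest 72.6 by 28) agree with the stated sizes, so the calibration holds. Now the first move to flask A.

```bash
cat >> h.py <<'E'
from scipy.spatial.transform import Rotation as Ro
TY=np.radians(8.95); TC=np.array([464.0,260.6])
def comp(x,y):
    return TC+np.array([x*np.cos(TY)-y*np.sin(TY), x*np.sin(TY)+y*np.cos(TY)])
def go(x,y,zg,th):
    """offset from present pose to grasp point (x,y,zg), jaw angle th deg (mod 180)"""
    s=env.state(); R=Ro.from_euler('xyz',s['tcp_rot']).as_matrix(); g=s['eef_pos']+171*R[:,0]
    cur=np.degrees(np.arctan2(R[1,1],R[0,1])); 
    d=(th-cur+90)%180-90
    t=np.radians(cur+d); Rt=np.array([[0,np.cos(t),np.sin(t)],[0,np.sin(t),-np.cos(t)],[-1,0,0]])
    rv=Ro.from_matrix(R.T@Rt).as_rotvec()
    tcp=np.array([x,y,zg+171.])
    print('t',round(s['t'],2),'grasp',g.round(1),'jaw',cur.round(1),'q6',s['joints'][5].round(2),'F',s['ft_force'].round(1),'op',round(s['opening'],3))
    print(' turn(tool)',rv.round(3),' shift if turned first',(Rt.T@(tcp-s['eef_pos'])).round(1),' shift now',(R.T@(tcp-s['eef_pos'])).round(1))
E
python3 - <<'E'
from h import *
for c in [(-42,-63),(42,42),(-42,42)]: print(comp(*c).round(1))
go(650.6,62.9,150,99)
E
```

```text
[432.3 191.8]
[499.  308.6]
[416.  295.6]
t 0.15 grasp [ 217.1 -585.9  233.3] jaw -69.7 q6 -0.11 F [-0.3 -0.5  0.5] op 1.002
 turn(tool) [ 0.198 -0.     0.001]  shift if turned first [  83.3 -573.1 -529.7]  shift now [  83.7 -457.9 -631.9]
```

Emit:
{"method": "jog_arm", "body": {"deltas": [0, 0, 0, 0.1, 0, 0, 1, 0, 0, 0, 0.1, 0, 0, 1, 0, -44, -40, 0, 0, 0, 1, 0, -44, -40, 0, 0, 0, 1, 0, -44, -40, 0, 0, 0, 1, 0, -44, -40, 0, 0, 0, 1, 0, -44, -40, 0, 0, 0, 1, 0, -44, -40, 0, 0, 0, 1, 0, -44, -40, 0, 0, 0, 1, 0, -44, -40, 0, 0, 0, 1]}}

```text
t: 1.4
eef_pos: [487.5, -182.0, 402.9]
tcp_rot: [-1.478, 1.568, 1.804]
ft_force: [0.1, -0.6, -0.2]
opening: 0.998
```

Run:
```python
from h import *
go(650.6,62.9,150,99)
```

```text
t 1.4 grasp [ 487.4 -181.6  231.9] jaw -81.9 q6 0.94 F [ 0.1 -0.6 -0.2] op 0.998
 turn(tool) [-0.016  0.     0.003]  shift if turned first [  81.9 -216.4 -199.4]  shift now [  82.5 -219.4 -195.9]
```

Emit:
{"method": "jog_arm", "body": {"deltas": [0, -44, -40, 0, 0, 0, 1, 0, -44, -40, 0, 0, 0, 1, 10, -44, -40, 0, 0, 0, 1, 20, -44, -40, 0, 0, 0, 1, 20, -30, -28, 0, 0, 0, 1, 20, -15, -14, 0, 0, 0, 1, 0, 0, 0, -0.016, 0, 0, 1, 0, 0, 0, 0, 0, 0, 1]}}

```text
t: 2.4
eef_pos: [660.6, 76.5, 331.3]
tcp_rot: [-1.265, 1.568, 2.04]
ft_force: [-0.0, -0.6, 0.7]
opening: 1.004
```

Run:
```python
from h import *
go(650.6,62.9,33,99)
shot('wrist','w1')
```

```text
t 2.4 grasp [660.4  76.9 160.3] jaw -80.6 q6 1.42 F [-0.  -0.6  0.7] op 1.004
 turn(tool) [0.006 0.001 0.002]  shift if turned first [127.3  11.9  12. ]  shift now [127.3  12.1  12. ]
```

View pics/w1.png

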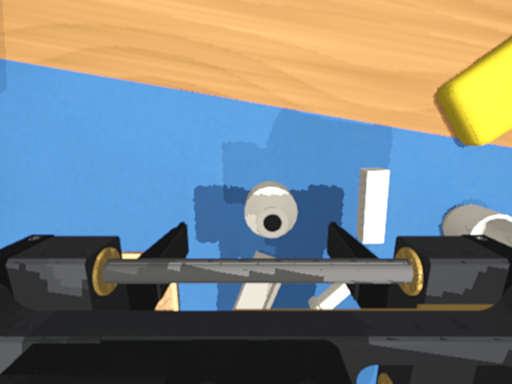

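The wrist picture shows the flask standing free between the fingers, lip hole at about (272,222), prop at (374,205), dish and rest tops at the lower edge.

Run:
```python
from h import *
r=load('w1'); print(ray(r,272,222,74).round(1)); print(proj(r,(650.6,62.9,74)))
```

```text
[650.2  62.4  74. ]
[271.59469302 221.50264282]
```

Emit:
{"method": "jog_arm", "body": {"deltas": [10, 6, 6, 0, 0, 0, 1, 20, 6, 6, 0.006, 0, 0, 1, 20, 0, 0, 0, 0, 0, 1, 0, 0, 0, 0, 0, 0, 1]}}

```text
t: 2.95
eef_pos: [648.5, 57.9, 281.9]
tcp_rot: [-2.518, 1.568, 0.776]
ft_force: [0.6, -0.6, -0.2]
opening: 0.996
```

Run:
```python
from h import *
go(650.6,62.9,33,99)
```

```text
t 2.95 grasp [648.8  58.3 110.9] jaw -81.3 q6 1.4 F [ 0.6 -0.6 -0.2] op 0.996
 turn(tool) [-0.005 -0.002  0.002]  shift if turned first [77.9 -4.6 -2.9]  shift now [77.9 -4.4 -2.7]
```

Emit:
{"method": "jog_arm", "body": {"deltas": [0, -4.5, -3, -0.005, 0, 0, 1, 0, 0, 0, 0, 0, 0, 1, 0, 0, 0, 0, 0, 0, 1]}}

```text
t: 3.32
eef_pos: [651.0, 62.4, 284.2]
tcp_rot: [-2.932, 1.566, 0.367]
ft_force: [0.9, -0.5, -0.8]
opening: 1.002
```

Run:
```python
from h import *
go(650.6,62.9,33,99)
```

```text
t 3.33 grasp [651.8  62.7 113.2] jaw -81.0 q6 1.41 F [ 0.9 -0.5 -0.8] op 1.002
 turn(tool) [-0.    -0.005  0.001]  shift if turned first [80.2 -0.5  0.3]  shift now [80.2 -0.4  0.7]
```

Emit:
{"method": "jog_arm", "body": {"deltas": [20, 0, 0.5, 0, -0.004, 0, 1, 20, 0, 0, 0, 0, 0, 1, 18, 0, 0, 0, 0, 0, 1, 10, 0, 0, 0, 0, 0, 1, 0, 0, 0, 0, 0, 0, 1]}}

```text
t: 3.95
eef_pos: [650.1, 62.6, 210.8]
tcp_rot: [-1.063, 1.569, 2.236]
ft_force: [0.1, 0.2, 0.7]
opening: 0.998
```

Run:
```python
from h import *
go(650.6,62.9,33,99)
```

```text
t 3.95 grasp [650.   62.8  39.8] jaw -81.0 q6 1.41 F [0.1 0.2 0.7] op 0.998
 turn(tool) [0.    0.001 0.001]  shift if turned first [ 6.8 -0.2 -0.5]  shift now [ 6.8 -0.2 -0.5]
```

Emit:
{"method": "jog_arm", "body": {"deltas": [7, 0, -0.5, 0, 0, 0, 1, 0, 0, 0, 0, 0, 0, 0.75, 0, 0, 0, 0, 0, 0, 0.5, 0, 0, 0, 0, 0, 0, 0.4, 0, 0, 0, 0, 0, 0, 0.3, 0, 0, 0, 0, 0, 0, 0.3, 0, 0, 0, 0, 0, 0, 0.3]}}

```text
t: 4.82
eef_pos: [651.0, 62.8, 205.1]
tcp_rot: [-2.757, 1.569, 0.542]
ft_force: [0.7, -1.1, -0.9]
opening: 0.584
```

Run:
```python
from h import *
go(650.6,62.9,33,99)
```

```text
t 4.83 grasp [651.3  63.   34.1] jaw -81.0 q6 1.41 F [ 0.7 -1.1 -0.9] op 0.584
 turn(tool) [ 0.    -0.002  0.001]  shift if turned first [ 1.1 -0.2  0.4]  shift now [ 1.1 -0.2  0.4]
```

Emit:
{"method": "jog_arm", "body": {"deltas": [0, 0, 0, 0, 0, 0, 0, -10, 0, 0, 0, 0, 0, 0, -20, 0, 0, 0, 0, 0, 0, -25, 0, 0, 0, 0, 0, 0, -25, 0, 0, 0, 0, 0, 0, -15, 0, 0, 0, 0, 0, 0, 0, 0, 0, 0, 0, 0, 0, 0, 0, 0, 0, 0, 0, 0]}}

```text
t: 5.82
eef_pos: [650.5, 62.7, 308.3]
tcp_rot: [-3.07, 1.566, 0.229]
ft_force: [0.4, -0.7, -0.7]
opening: 0.583
```

Run:
```python
from h import *
go(432.3,191.8,120,99)
```

```text
t 5.83 grasp [651.3  62.8 137.3] jaw -81.0 q6 1.41 F [ 0.4 -0.7 -0.7] op 0.583
 turn(tool) [ 0.    -0.005  0.   ]  shift if turned first [  17.3 -161.7  195.3]  shift now [  16.4 -161.7  195.3]
```

Emit:
{"method": "jog_arm", "body": {"deltas": [0, -15, 18, 0, 0, 0, 0, 0, -25, 30, 0, 0, 0, 0, 0, -28, 34, 0, 0, 0, 0, 0, -28, 34, 0, 0, 0, 0, 0, -25, 30, 0, 0, 0, 0, 0, -15, 18, 0, 0, 0, 0, 0, -8, 10, 0, 0, 0, 0, 0, 0, 0, 0, 0, 0, 0, 0, 0, 0, 0, 0, 0, 0]}}

```text
t: 6.95
eef_pos: [450.5, 179.9, 301.4]
tcp_rot: [-0.067, 1.565, -3.052]
ft_force: [0.4, 0.2, -0.8]
opening: 0.585
```

Run:
```python
from h import *
go(432.3,191.8,34.1,99)
shot('wrist','w2')
```

```text
t 6.95 grasp [449.5 179.9 130.4] jaw -81.1 q6 1.66 F [ 0.4  0.2 -0.8] op 0.585
 turn(tool) [-0.001  0.005  0.   ]  shift if turned first [ 96.3 -14.6  16.1]  shift now [ 96.4 -14.5  15.6]
```

View pics/w2.png

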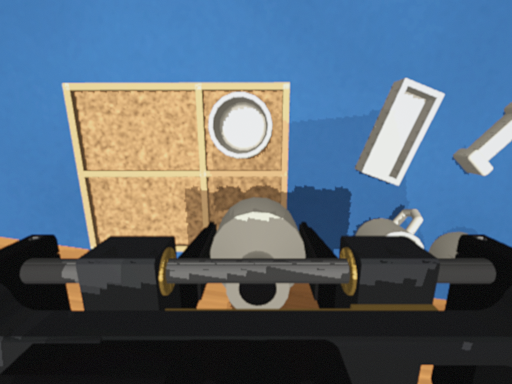

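The flask hangs upright between the fingers, belly at (258,240); the tray corners are at (65,85) and (289,83), the wall crossing at (204,173). I check the tray pose against this.

Run:
```python
from h import *
r=load('w2'); 
for p,q in (((87,108),(65,85)),((87,-108),(289,83)),((0,-21),(204,173))):
    w=comp(*p); print(w.round(1), ray(r,*q,8).round(1), proj(r,(w[0],w[1],8)).round(1))
```

```text
[533.1 380.8] [531.6 379.1   8. ] [63.1 82.9]
[566.7 167.4] [566.6 168.9   8. ] [290.5  83.1]
[467.3 239.9] [468.3 239.5   8. ] [203.6 173.9]
```

Emit:
{"method": "jog_arm", "body": {"deltas": [0, -7, 8, 0, 0, 0, 0, 0, -7, 8, 0, 0.004, 0, 0, 0, 0, 0, 0, 0, 0, 0, 0, 0, 0, 0, 0, 0, 0]}}

```text
t: 7.5
eef_pos: [431.9, 191.5, 301.3]
tcp_rot: [-0.287, 1.57, 3.009]
ft_force: [-0.2, 0.5, -0.9]
opening: 0.583
```

Run:
```python
from h import *
go(432.3,191.8,34.1,99)
```

```text
t 7.5 grasp [431.7 191.5 130.3] jaw -81.1 q6 1.69 F [-0.2  0.5 -0.9] op 0.583
 turn(tool) [-0.002  0.001  0.   ]  shift if turned first [96.2 -0.2 -0.4]  shift now [96.2 -0.2 -0.6]
```

Emit:
{"method": "jog_arm", "body": {"deltas": [20, 0, -0.5, 0, 0, 0, 0, 22, 0, 0, 0, 0, 0, 0, 20, 0, 0, 0, 0, 0, 0, 12, 0, 0, 0, 0, 0, 0, 0, 0, 0, 0, 0, 0, 0, 0, 0, 0, 0, 0, 0, 0]}}

```text
t: 8.25
eef_pos: [433.6, 191.6, 226.3]
tcp_rot: [-2.841, 1.568, 0.455]
ft_force: [-0.1, -0.7, -0.0]
opening: 0.584
```

Run:
```python
from h import *
go(432.3,191.8,34.1,99)
```

```text
t 8.25 grasp [434.  191.8  55.3] jaw -81.1 q6 1.69 F [-0.1 -0.7 -0. ] op 0.584
 turn(tool) [-0.002 -0.002  0.001]  shift if turned first [21.2 -0.4  1.3]  shift now [21.2 -0.4  1.3]
```

Emit:
{"method": "jog_arm", "body": {"deltas": [6, 0, 1, 0, 0, 0, 0, 5, 0, 0, 0, 0, 0, 0, 4, 0, 0, 0, 0, 0, 0, 0, 0, 0, 0, 0, 0, 0]}}

```text
t: 8.75
eef_pos: [432.8, 191.5, 211.4]
tcp_rot: [-2.925, 1.566, 0.371]
ft_force: [0.5, 0.4, -0.7]
opening: 0.588
```

Run:
```python
from h import *
go(432.3,191.8,34.1,99)
```

```text
t 8.75 grasp [433.5 191.8  40.4] jaw -81.1 q6 1.69 F [ 0.5  0.4 -0.7] op 0.588
 turn(tool) [-0.002 -0.004  0.001]  shift if turned first [ 6.3 -0.4  0.4]  shift now [ 6.3 -0.3  0.4]
```

Emit:
{"method": "jog_arm", "body": {"deltas": [3, 0, 0, 0, 0, 0, 0, 2, 0, 0, 0, 0, 0, 0, 1, 0, 0, 0, 0, 0, 0, 0, 0, 0, 0, 0, 0, 0]}}

```text
t: 9.25
eef_pos: [432.8, 191.5, 205.0]
tcp_rot: [-2.925, 1.566, 0.371]
ft_force: [-0.1, 0.7, -0.8]
opening: 0.589
```

Run:
```python
from h import *
go(432.3,191.8,34.1,99)
```

```text
t 9.25 grasp [433.6 191.8  34. ] jaw -81.1 q6 1.69 F [-0.1  0.7 -0.8] op 0.589
 turn(tool) [-0.002 -0.005  0.001]  shift if turned first [-0.1 -0.3  0.5]  shift now [-0.1 -0.3  0.5]
```

Emit:
{"method": "jog_arm", "body": {"deltas": [0.7, 0, 0, 0, 0, 0, 0, 0, 0, 0, 0, 0, 0, 0, 0, 0, 0, 0, 0, 0, 0]}}

```text
t: 9.62
eef_pos: [432.8, 191.5, 205.2]
tcp_rot: [-2.947, 1.565, 0.349]
ft_force: [-0.7, 0.4, -1.2]
opening: 0.586
```

Run:
```python
from h import *
go(432.3,191.8,34.1,99)
go(432.3,191.8,34.1,99)
```

```text
t 9.62 grasp [433.8 191.9  34.2] jaw -81.1 q6 1.69 F [-0.7  0.4 -1.2] op 0.586
 turn(tool) [-0.002 -0.006  0.001]  shift if turned first [ 0.1 -0.3  0.5]  shift now [ 0.1 -0.3  0.5]
t 9.62 grasp [433.8 191.9  34.2] jaw -81.1 q6 1.69 F [-0.7  0.4 -1.2] op 0.586
 turn(tool) [-0.002 -0.006  0.001]  shift if turned first [ 0.1 -0.3  0.5]  shift now [ 0.1 -0.3  0.5]
```

Emit:
{"method": "jog_arm", "body": {"deltas": [1, 0, 0, 0, 0.005, 0, 0, 0.5, 0, 0, 0, 0, 0, 0, 0, 0, 0, 0, 0, 0, 0]}}

```text
t: 10.0
eef_pos: [432.2, 191.4, 205.1]
tcp_rot: [-3.039, 1.561, 0.258]
ft_force: [-1.0, 0.4, -0.0]
opening: 0.585
```

Run:
```python
from h import *
go(432.3,191.8,34.1,99)
```

```text
t 10.0 grasp [433.9 191.9  34.1] jaw -81.1 q6 1.69 F [-1.   0.4 -0. ] op 0.585
 turn(tool) [-0.002 -0.01   0.001]  shift if turned first [ 0.  -0.3 -0.2]  shift now [ 0.  -0.3 -0.2]
```

Emit:
{"method": "jog_arm", "body": {"deltas": [0, 0, 0, 0, 0, 0, 0.62, 0, 0, 0, 0, 0, 0, 0.7, 0, 0, 0, 0, 0, 0, 0.8, 0, 0, 0, 0, 0, 0, 0.95, 0, 0, 0, 0, 0, 0, 0.95]}}

```text
t: 10.62
eef_pos: [432.3, 191.5, 204.8]
tcp_rot: [-3.041, 1.56, 0.255]
ft_force: [0.3, 0.7, 0.9]
opening: 0.926
```

Run:
```python
from h import *
go(432.3,191.8,34.1,99)
shot('wrist','w3');shot('scene','s3')
```

```text
t 10.62 grasp [434.  191.9  33.8] jaw -81.1 q6 1.69 F [0.3 0.7 0.9] op 0.926
 turn(tool) [-0.002 -0.01   0.001]  shift if turned first [-0.3 -0.3 -0. ]  shift now [-0.3 -0.3 -0. ]
```

View pics/s3.png

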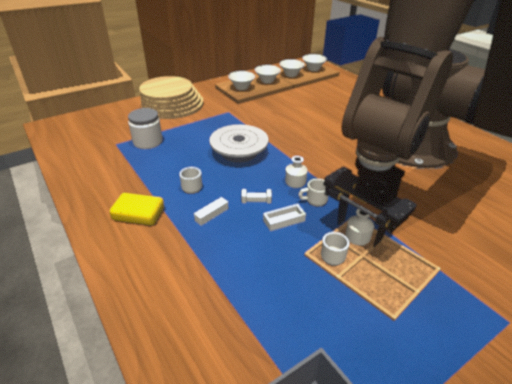

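View pics/w3.png

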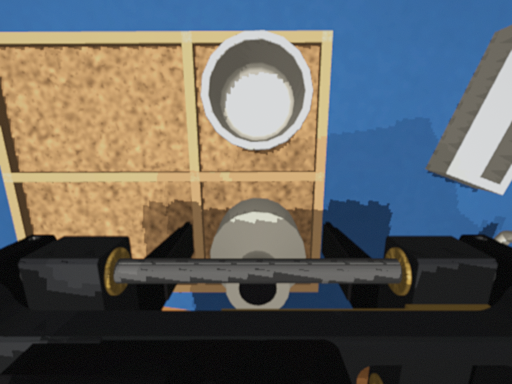

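The scene and wrist pictures show the flask upright in the empty square compartment, fingers open and clear. Now lift and go to the rest.

Emit:
{"method": "jog_arm", "body": {"deltas": [-15, 0, 0, 0, 0, 0, 0.95, -30, 0, 0, 0, 0, 0, 0.95, -40, 0, 0, 0, 0, 0, 0.95, -30, 0, 0, -0.1, 0, 0, 0.95, -10, 0, 0, -0.18, 0, 0, 0.9, 0, 0, 0, -0.18, 0, 0, 0.8, 0, 0, 0, -0.18, 0, 0, 0.7, 0, 0, 0, -0.18, 0, 0, 0.6, 0, 0, 0, -0.18, 0, 0, 0.55, 0, 0, 0, -0.18, 0, 0, 0.55]}}

```text
t: 11.98
eef_pos: [428.9, 190.7, 343.7]
tcp_rot: [2.035, 1.553, 0.266]
ft_force: [-0.9, 0.0, 0.4]
opening: 0.552
```

Run:
```python
from h import *
go(547.9,-42.9,120,55.7)
print(env.state()['joints'].round(2))
```

```text
t 11.97 grasp [431.7 191.4 172.7] jaw -11.4 q6 0.48 F [-0.9  0.   0.4] op 0.552
 turn(tool) [-1.171  0.002 -0.018]  shift if turned first [  52.7 -125.9  229.9]  shift now [ 53.6 161.9 205.9]
[ 0.28  0.35  2.   -0.    0.77  0.48]
```

Emit:
{"method": "jog_arm", "body": {"deltas": [0, 0, 0, -0.18, 0, 0, 0.55, 0, 0, 0, -0.18, 0, 0, 0.55, 0, 0, 0, -0.18, 0, 0, 0.55, 0, 0, 0, -0.18, 0, 0, 0.55, 0, 0, 0, -0.18, 0, 0, 0.55, 0, 0, 0, -0.1, 0, 0, 0.55, 0, 0, 0, -0.03, 0, 0, 0.55, 0, 0, 0, 0, 0, 0, 0.55]}}

```text
t: 12.98
eef_pos: [426.5, 190.1, 351.4]
tcp_rot: [0.972, 1.547, 0.268]
ft_force: [-0.0, 0.8, -0.2]
opening: 0.548
```

Run:
```python
from h import *
go(547.9,-42.9,120,55.7)
```

```text
t 12.97 grasp [430.4 191.1 180.4] jaw 49.6 q6 -0.59 F [-0.   0.8 -0.2] op 0.548
 turn(tool) [-0.106  0.014 -0.019]  shift if turned first [  60.4 -124.1  231.5]  shift now [  61.7 -100.1  242.5]
```

Emit:
{"method": "jog_arm", "body": {"deltas": [0, 0, 0, -0.09, 0.014, -0.019, 0.5, 0, -15, 28, 0, 0, 0, 0.5, 0, -22, 42, 0, 0, 0, 0.5, 0, -25, 48, 0, 0, 0, 0.5, 0, -22, 42, 0, 0, 0, 0.5, 0, -18, 30, 0, 0, 0, 0.5, 0, -7, 12, 0, 0, 0, 0.5, 0, 0, 0, 0, 0, 0, 0.5, 0, 0, 0, 0, 0, 0, 0.5]}}

```text
t: 14.1
eef_pos: [530.0, -20.6, 353.3]
tcp_rot: [2.113, 1.571, 1.489]
ft_force: [-0.3, -0.3, -0.0]
opening: 0.495
```

Run:
```python
from h import *
go(547.9,-42.9,22,55.7)
shot('wrist','w4')
```

```text
t 14.1 grasp [530.  -20.5 182.3] jaw 54.3 q6 -1.11 F [-0.3 -0.3 -0. ] op 0.495
 turn(tool) [-0.025 -0.    -0.   ]  shift if turned first [160.3  -8.4  27.3]  shift now [160.3  -7.7  27.6]
```

View pics/w4.png

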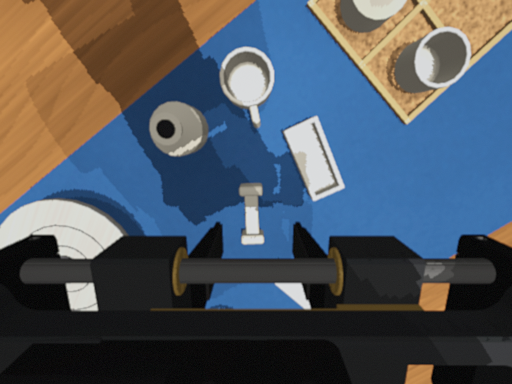

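Run:
```python
from h import *
im=cv2.imread('pics/w4.png')[170:255,210:350]
cv2.imwrite('pics/w4c.png',cv2.resize(im,None,fx=5,fy=5,interpolation=cv2.INTER_CUBIC))
```

```text
(no output)
```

View pics/w4c.png

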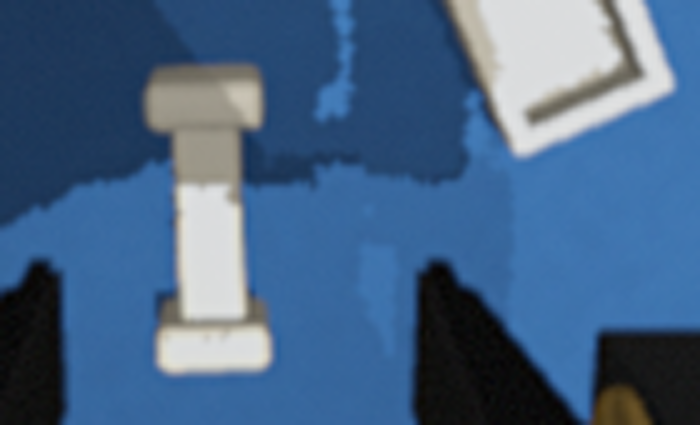

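The enlarged crop shows the rest: top edges of its blocks that face the waist run at crop (148,130)-(262,128) and (160,322)-(270,320).

Run:
```python
from h import *
r=load('w4')
q=[(148,130),(262,128),(160,322),(270,320)]
P=np.array([ray(r,210+(u+.5)/5-.5,170+(v+.5)/5-.5,25) for u,v in q])[:,:2]
a=(P[0]+P[1])/2;b=(P[2]+P[3])/2
print(P.round(1).tolist(),'ctr',((a+b)/2).round(1),'len',np.linalg.norm(a-b).round(1),'w',np.linalg.norm(P[0]-P[1]).round(1),'ang',np.degrees(np.arctan2(*(a-b)[::-1])).round(1))
```

```text
[[519.5, -39.1], [535.0, -16.7], [560.4, -65.8], [575.8, -43.4]] ctr [547.7 -41.2] len 48.8 w 27.1 ang 146.8
```

Emit:
{"method": "jog_arm", "body": {"deltas": [0, -4, 13, -0.03, 0, 0, 0.5, 20, -4, 12, 0, 0, 0, 0.5, 35, 0, 0, 0, 0, 0, 0.5, 30, 0, 0, 0, 0, 0, 0.5, 15, 0, 0, 0, 0, 0, 0.5, 0, 0, 0, 0, 0, 0, 0.5, 0, 0, 0, 0, 0, 0, 0.5]}}

```text
t: 15.02
eef_pos: [545.1, -38.0, 245.9]
tcp_rot: [-2.927, 1.568, 2.764]
ft_force: [1.2, -0.5, 0.1]
opening: 0.499
```

Run:
```python
from h import *
go(547.8,-42.2,23,56.3)
```

```text
t 15.03 grasp [544.6 -37.8  74.9] jaw 56.1 q6 -1.17 F [ 1.2 -0.5  0.1] op 0.499
 turn(tool) [-0.003 -0.003  0.001]  shift if turned first [51.9 -2.   4.6]  shift now [51.9 -2.   4.8]
```

Emit:
{"method": "jog_arm", "body": {"deltas": [0, -2, 4.6, -0.003, -0.003, 0, 0.5, 15, 0, 0, 0, 0, 0, 0.5, 15, 0, 0, 0, 0, 0, 0.5, 10, 0, 0, 0, 0, 0, 0.5, 0, 0, 0, 0, 0, 0, 0.5, 0, 0, 0, 0, 0, 0, 0.5]}}

```text
t: 15.78
eef_pos: [548.1, -42.6, 203.7]
tcp_rot: [-0.094, 1.569, -0.683]
ft_force: [0.5, 0.5, 0.3]
opening: 0.499
```

Run:
```python
from h import *
go(547.8,-42.2,23,56.3)
```

```text
t 15.78 grasp [548.3 -42.7  32.7] jaw 56.3 q6 -1.18 F [0.5 0.5 0.3] op 0.499
 turn(tool) [-0.     0.001  0.   ]  shift if turned first [ 9.7  0.1 -0.5]  shift now [ 9.7  0.1 -0.5]
```

Emit:
{"method": "jog_arm", "body": {"deltas": [5, 0, 0, 0, 0, 0, 0.5, 4, 0, 0, 0, 0, 0, 0.5, 0, 0, 0, 0, 0, 0, 0.4, 0, 0, 0, 0, 0, 0, 0.3, 0, 0, 0, 0, 0, 0, 0.2, 0, 0, 0, 0, 0, 0, 0.1, 0, 0, 0, 0, 0, 0, 0, 0, 0, 0, 0, 0, 0, 0, 0, 0, 0, 0, 0, 0, 0]}}

```text
t: 16.9
eef_pos: [548.3, -42.5, 194.9]
tcp_rot: [0.153, 1.568, -0.435]
ft_force: [-0.0, 0.1, -1.0]
opening: 0.164
```

Run:
```python
from h import *
go(547.8,-42.2,23,56.3)
```

```text
t 16.9 grasp [548.7 -42.7  23.9] jaw 56.3 q6 -1.18 F [-0.   0.1 -1. ] op 0.164
 turn(tool) [-0.     0.003 -0.   ]  shift if turned first [ 0.9  0.  -0.6]  shift now [ 0.9  0.  -0.6]
```

Emit:
{"method": "jog_arm", "body": {"deltas": [-5, 0, 0, 0, 0, 0, 0, -20, 0, 0, 0, 0, 0, 0, -30, 0, 0, 0, 0, 0, 0, -30, 0, 0, 0.1, 0, 0, 0, -10, 0, 0, 0.15, 0, 0, 0, 0, 0, 0, 0.18, 0, 0, 0, 0, 0, 0, 0.18, 0, 0, 0, 0, 0, 0, 0.12, 0, 0, 0, 0, 0, 0, 0.04, 0, 0, 0, 0, 0, 0, 0, 0, 0, 0]}}

```text
t: 18.15
eef_pos: [547.4, -42.3, 296.4]
tcp_rot: [1.04, 1.566, -0.344]
ft_force: [-0.2, 0.6, -0.8]
opening: 0.168
```

Run:
```python
from h import *
go(499,308.6,130,8.95)
```

```text
t 18.15 grasp [548.2 -42.5 125.4] jaw 10.7 q6 -0.38 F [-0.2  0.6 -0.8] op 0.168
 turn(tool) [ 0.031  0.002 -0.004]  shift if turned first [  -4.6    6.8 -354.1]  shift now [  -5.4   17.7 -353.7]
```

Emit:
{"method": "jog_arm", "body": {"deltas": [-5, 0, -20, 0.03, 0, 0, 0, 0, 1, -40, 0, 0, 0, 0, 0, 1, -50, 0, 0, 0, 0, 0, 1, -50, 0, 0, 0, 0, 0, 1, -50, 0, 0, 0, 0, 0, 1, -45, 0, 0, 0, 0, 0, 1, -30, 0, 0, 0, 0, 0, 1, -15, 0, 0, 0, 0, 0, 0, 0, 0, 0, 0, 0, 0, 0, 0, 0, 0, 0, 0]}}

```text
t: 19.4
eef_pos: [505.0, 262.3, 302.3]
tcp_rot: [1.142, 1.564, -0.264]
ft_force: [0.4, -0.1, -0.8]
opening: 0.174
```

Run:
```python
from h import *
go(499,308.6,24,8.95)
shot('wrist','w5')
```

```text
t 19.4 grasp [506.1 262.  131.3] jaw 9.4 q6 0.2 F [ 0.4 -0.1 -0.8] op 0.174
 turn(tool) [ 0.008  0.003 -0.006]  shift if turned first [107.3   1.3 -46.7]  shift now [107.2   1.  -46.9]
```

View pics/w5.png

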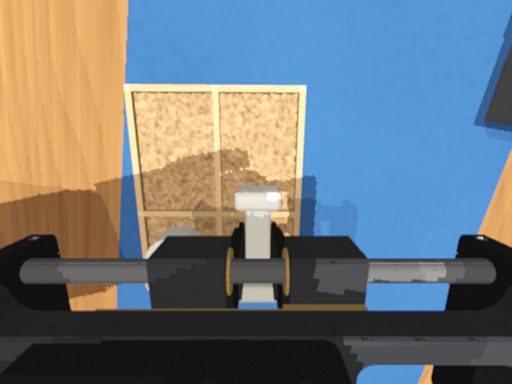

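The rest is held level across its waist, far block at (258,198), aligned with the tray; tray far wall at y≈88, with corners (126,87) and (306,88).

Emit:
{"method": "jog_arm", "body": {"deltas": [0, 0.5, -18, 0.008, 0.003, -0.006, 0, 0, 0.5, -18, 0, 0, 0, 0, 0, 0, -8, 0, 0, 0, 0, 0, 0, 0, 0, 0, 0, 0, 0, 0, 0, 0, 0, 0, 0]}}

```text
t: 20.08
eef_pos: [499.0, 307.9, 302.2]
tcp_rot: [-2.391, 1.57, 2.476]
ft_force: [1.2, -0.6, 0.3]
opening: 0.167
```

Run:
```python
from h import *
go(499,308.6,24,8.95)
r=load('w5')
for p,q in (((87,108),(306,88)),((-87,108),(126,87)),((0,-21),(217,214))):
    w=comp(*p); print(w.round(1), ray(r,*q,8).round(1), proj(r,(w[0],w[1],8)).round(1))
```

```text
t 20.07 grasp [499.  308.  131.2] jaw 8.8 q6 0.29 F [ 1.2 -0.6  0.3] op 0.167
 turn(tool) [-0.002 -0.     0.   ]  shift if turned first [ 1.072e+02  1.000e-01 -7.000e-01]  shift now [ 1.072e+02  1.000e-01 -7.000e-01]
[533.1 380.8] [534.1 379.7   8. ] [305.2  86.6]
[361.3 353.8] [364.3 352.1   8. ] [122.9  84.6]
[467.3 239.9] [466.  240.2   8. ] [218.1 214.5]
```

Down most of the way (107 mm to go).

Emit:
{"method": "jog_arm", "body": {"deltas": [15, 0, -0.7, 0, 0, 0, 0, 25, 0, 0, 0, 0, 0, 0, 20, 0, 0, 0, 0, 0, 0, 15, 0, 0, 0, 0, 0, 0, 8, 0, 0, 0, 0, 0, 0, 0, 0, 0, 0, 0, 0, 0, 0, 0, 0, 0, 0, 0, 0]}}

```text
t: 20.95
eef_pos: [499.1, 307.3, 213.9]
tcp_rot: [-1.635, 1.57, -3.054]
ft_force: [-0.0, 0.1, -0.2]
opening: 0.164
```

Run:
```python
from h import *
go(499,308.6,24,8.95)
```

```text
t 20.95 grasp [498.9 307.3  42.9] jaw 8.7 q6 0.29 F [-0.   0.1 -0.2] op 0.164
 turn(tool) [-0.004 -0.     0.001]  shift if turned first [18.9  0.1 -1.3]  shift now [18.9  0.2 -1.3]
```

Emit:
{"method": "jog_arm", "body": {"deltas": [6, 0, -1, -0.003, 0, 0, 0, 5, 0, 0, 0, 0, 0, 0, 3, 0, 0, 0, 0, 0, 0, 0, 0, 0, 0, 0, 0, 0, 0, 0, 0, 0, 0, 0, 0]}}

```text
t: 21.58
eef_pos: [499.0, 308.5, 200.1]
tcp_rot: [2.165, 1.57, 0.75]
ft_force: [-1.1, 1.0, -0.0]
opening: 0.168
```

Run:
```python
from h import *
go(499,308.6,24,8.95)
```

```text
t 21.57 grasp [499.2 308.6  29.1] jaw 8.9 q6 0.28 F [-1.1  1.  -0. ] op 0.168
 turn(tool) [-0.    -0.001 -0.001]  shift if turned first [ 5.1  0.  -0.1]  shift now [ 5.1 -0.  -0.1]
```

Emit:
{"method": "jog_arm", "body": {"deltas": [2.5, 0, 0, 0, 0, 0, 0, 1.5, 0, 0, 0, 0, 0, 0, 1, 0, 0, 0, 0, 0, 0, 0, 0, 0, 0, 0, 0, 0, 0, 0, 0, 0, 0, 0, 0]}}

```text
t: 22.2
eef_pos: [499.1, 308.5, 195.0]
tcp_rot: [2.067, 1.569, 0.652]
ft_force: [0.1, 0.6, 0.5]
opening: 0.163
```

Run:
```python
from h import *
go(499,308.6,24,8.95)
```

```text
t 22.2 grasp [499.3 308.6  24. ] jaw 8.9 q6 0.28 F [0.1 0.6 0.5] op 0.163
 turn(tool) [-0.    -0.001 -0.001]  shift if turned first [ 0.  -0.1 -0.1]  shift now [ 0.  -0.1 -0.1]
```

Emit:
{"method": "jog_arm", "body": {"deltas": [0.7, 0, 0, 0, 0, 0, 0, 0, 0, 0, 0, 0, 0, 0, 0, 0, 0, 0, 0, 0, 0.22, 0, 0, 0, 0, 0, 0, 0.3, 0, 0, 0, 0, 0, 0, 0.4, 0, 0, 0, 0, 0, 0, 0.4, 0, 0, 0, 0, 0, 0, 0.4]}}

```text
t: 23.08
eef_pos: [499.1, 308.5, 194.9]
tcp_rot: [2.017, 1.569, 0.602]
ft_force: [-0.1, -0.2, 0.6]
opening: 0.399
```

Run:
```python
from h import *
go(499,308.6,24,8.95)
```

```text
t 23.07 grasp [499.4 308.7  23.9] jaw 8.9 q6 0.28 F [-0.1 -0.2  0.6] op 0.399
 turn(tool) [-0.    -0.001 -0.002]  shift if turned first [-0.1 -0.1 -0.1]  shift now [-0.1 -0.1 -0.1]
```

Emit:
{"method": "jog_arm", "body": {"deltas": [-10, 0, 0, 0, 0, 0, 0.4, -25, 0, 0, 0, 0, 0, 0.4, -35, 0, 0, 0, 0, 0, 0.5, -30, 0, 0, -0.1, 0, 0, 0.6, -10, 0, 0, -0.18, 0, 0, 0.7, 0, 0, 0, -0.18, 0, 0, 0.75, 0, 0, 0, -0.18, 0, 0, 0.75, 0, 0, 0, -0.18, 0, 0, 0.75, 0, 0, 0, -0.18, 0, 0, 0.75, 0, 0, 0, -0.12, 0, 0, 0.75]}}

```text
t: 24.32
eef_pos: [498.2, 308.1, 315.6]
tcp_rot: [0.749, 1.564, 0.49]
ft_force: [0.4, -0.8, -0.4]
opening: 0.752
```

Run:
```python
from h import *
go(537.3,56.3,130,79.1)
```

```text
t 24.32 grasp [499.3 308.7 144.6] jaw 75.2 q6 -0.87 F [ 0.4 -0.8 -0.4] op 0.752
 turn(tool) [-0.069  0.005 -0.005]  shift if turned first [  14.6 -239.9   86. ]  shift now [  14.  -233.5  102.2]
```

Emit:
{"method": "jog_arm", "body": {"deltas": [0, -15, 5, -0.05, 0.005, -0.005, 0.75, 0, -35, 12.5, 0, 0, 0, 0.75, 0, -48, 17, 0, 0, 0, 0.75, 0, -50, 18, 0, 0, 0, 0.75, 0, -40, 14, 0, 0, 0, 0.75, 0, -25, 9, 0, 0, 0, 0.75, 0, -10, 4, 0, 0, 0, 0.75, 0, 0, 0, 0, 0, 0, 0.75, 0, 0, 0, 0, 0, 0, 0.75]}}

```text
t: 25.45
eef_pos: [529.8, 68.2, 321.1]
tcp_rot: [0.344, 1.565, 0.142]
ft_force: [-0.5, 0.1, -0.1]
opening: 0.75
```

Run:
```python
from h import *
go(537.3,56.3,29,79.1)
shot('wrist','w6')
```

```text
t 25.45 grasp [530.9  68.3 150.1] jaw 78.4 q6 -1.36 F [-0.5  0.1 -0.1] op 0.75
 turn(tool) [-0.013  0.006 -0.002]  shift if turned first [121.1 -10.2   9.6]  shift now [121.1 -10.4   9. ]
```

View pics/w6.png

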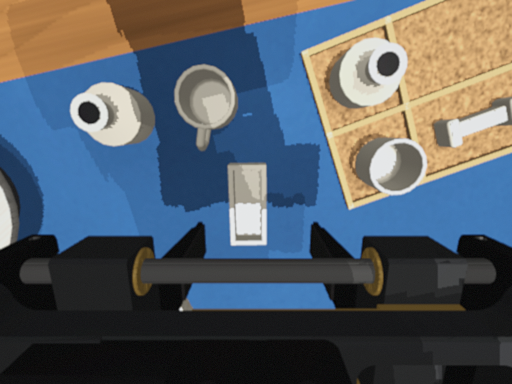

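The wrist picture shows the flask and cup in their squares, the rest in the long compartment, and the dish ahead with top corners (228,163),(266,163),(267,245),(230,245).

Run:
```python
from h import *
r=load('w6')
c=np.array([ray(r,u,v,22) for u,v in [(228,163),(266,163),(267,245),(230,245)]])[:,:2]; e=np.roll(c,-1,0)-c
print(c.mean(0).round(1),np.linalg.norm(e,axis=1).round(1),np.degrees(np.arctan2(e[:,1],e[:,0])).round(1))
```

```text
[536.4  57.6] [39.7 92.7 41.9 92.6] [  78.4  -10.4 -101.6  168.2]
```

Emit:
{"method": "jog_arm", "body": {"deltas": [0, -5, 5, -0.013, 0.006, 0, 0.75, 20, -5, 4, 0, 0, 0, 0.75, 20, 0, 0, 0, 0, 0, 0.75, 12, 0, 0, 0, 0, 0, 0.75, 0, 0, 0, 0, 0, 0, 0.75, 0, 0, 0, 0, 0, 0, 0.75]}}

```text
t: 26.25
eef_pos: [537.8, 58.3, 268.4]
tcp_rot: [1.445, 1.568, 1.262]
ft_force: [0.0, 0.0, 0.0]
opening: 0.751
```

Run:
```python
from h import *
go(537.3,56.3,29,79.1)
```

```text
t 26.25 grasp [538.   58.7  97.4] jaw 79.5 q6 -1.41 F [0. 0. 0.] op 0.751
 turn(tool) [ 0.008  0.    -0.002]  shift if turned first [68.4 -2.1 -0.1]  shift now [68.4 -2.2 -0.2]
```

Emit:
{"method": "jog_arm", "body": {"deltas": [0, -1.5, 0, 0.006, 0, -0.002, 0.75, 15, 0, 0, 0, 0, 0, 0.75, 20, 0, 0, 0, 0, 0, 0.75, 12, 0, 0, 0, 0, 0, 0.75, 5, 0, 0, 0, 0, 0, 0.75, 0, 0, 0, 0, 0, 0, 0.75, 0, 0, 0, 0, 0, 0, 0.75]}}

```text
t: 27.12
eef_pos: [537.8, 56.8, 214.7]
tcp_rot: [0.235, 1.568, 0.046]
ft_force: [0.1, 0.7, -0.2]
opening: 0.751
```

Run:
```python
from h import *
go(537,56.9,28.5,79)
```

```text
t 27.12 grasp [538.3  56.8  43.7] jaw 79.2 q6 -1.4 F [ 0.1  0.7 -0.2] op 0.751
 turn(tool) [ 0.003  0.003 -0.001]  shift if turned first [15.2 -0.  -0.8]  shift now [15.2 -0.  -0.9]
```

Emit:
{"method": "jog_arm", "body": {"deltas": [7, 0, -0.8, 0.003, 0.003, 0, 0.75, 6, 0, 0, 0, 0, 0, 0.75, 0, 0, 0, 0, 0, 0, 0.75, 0, 0, 0, 0, 0, 0, 0.6, 0, 0, 0, 0, 0, 0, 0.5, 0, 0, 0, 0, 0, 0, 0.4, 0, 0, 0, 0, 0, 0, 0.3, 0, 0, 0, 0, 0, 0, 0, 0, 0, 0, 0, 0, 0, 0, 0, 0, 0, 0, 0, 0, 0]}}

```text
t: 28.38
eef_pos: [537.1, 56.9, 201.7]
tcp_rot: [0.707, 1.569, 0.515]
ft_force: [-1.4, -0.1, 0.3]
opening: 0.414
```

Run:
```python
from h import *
go(537,56.9,28.5,79)
```

```text
t 28.38 grasp [537.3  57.1  30.7] jaw 79.0 q6 -1.4 F [-1.4 -0.1  0.3] op 0.414
 turn(tool) [-0.     0.001 -0.001]  shift if turned first [ 2.2 -0.1 -0.1]  shift now [ 2.2 -0.1 -0.1]
```

Emit:
{"method": "jog_arm", "body": {"deltas": [-5, 0, 0, 0, 0, 0, 0, -15, 0, 0, 0, 0, 0, 0, -25, 0, 0, 0, 0, 0, 0, -30, 0, 0, 0.06, 0, 0, 0, -15, 0, 0, 0.12, 0, 0, 0, 0, 0, 0, 0.17, 0, 0, 0, 0, 0, 0, 0.17, 0, 0, 0, 0, 0, 0, 0.17, 0, 0, 0, 0, 0, 0, 0.17, 0, 0, 0, 0, 0, 0, 0.14, 0, 0, 0]}}

```text
t: 29.62
eef_pos: [536.0, 57.0, 304.2]
tcp_rot: [1.298, 1.563, 0.074]
ft_force: [-1.3, -0.2, -0.5]
opening: 0.416
```

Run:
```python
from h import *
go(416,295.6,130,8.95)
```

```text
t 29.62 grasp [537.3  57.1 133.2] jaw 19.9 q6 -0.36 F [-1.3 -0.2 -0.5] op 0.416
 turn(tool) [ 0.191  0.001 -0.008]  shift if turned first [   3.2  -81.4 -254.4]  shift now [   2.4  -31.6 -265.2]
```

Emit:
{"method": "jog_arm", "body": {"deltas": [-3, 0, 0, 0.12, 0, -0.008, 0, -3, -6, -18, 0.06, 0, 0, 0, 0, -11, -34, 0, 0, 0, 0, 0, -14, -44, 0, 0, 0, 0, 0, -15, -46, 0, 0, 0, 0, 0, -14, -42, 0, 0, 0, 0, 0, -9, -28, 0, 0, 0, 0, 0, -4, -12, 0, 0, 0, 0, 0, 0, 0, 0, 0, 0, 0, 0, 0, 0, 0, 0, 0, 0]}}

```text
t: 30.88
eef_pos: [423.8, 270.5, 319.0]
tcp_rot: [1.43, 1.562, 0.016]
ft_force: [1.7, -0.6, -2.0]
opening: 0.419
```

Run:
```python
from h import *
go(416,295.6,31,8.95)
shot('wrist','w7')
```

```text
t 30.88 grasp [425.3 270.6 148. ] jaw 9.0 q6 0.28 F [ 1.7 -0.6 -2. ] op 0.419
 turn(tool) [ 0.001  0.001 -0.009]  shift if turned first [117.   -3.8 -26. ]  shift now [116.9  -4.8 -26.1]
```

View pics/w7.png

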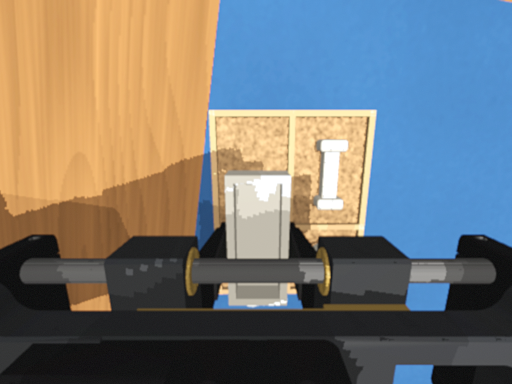

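The rest lies lengthways in its compartment at (331,174); the dish is held straight, ready for the left one.

Emit:
{"method": "jog_arm", "body": {"deltas": [0, -2, -11, 0, 0, -0.009, 0, 0, -2, -11, 0, 0, 0, 0, 0, 0, -3, 0, 0, 0, 0, 0, 0, 0, 0, 0, 0, 0, 0, 0, 0, 0, 0, 0, 0]}}

```text
t: 31.55
eef_pos: [416.3, 295.2, 318.7]
tcp_rot: [-0.756, 1.569, -2.172]
ft_force: [0.3, -0.2, -0.9]
opening: 0.421
```

Run:
```python
from h import *
go(416,295.6,31,8.95)
```

```text
t 31.55 grasp [416.1 295.  147.7] jaw 8.9 q6 0.33 F [ 0.3 -0.2 -0.9] op 0.421
 turn(tool) [-0.002  0.001  0.001]  shift if turned first [116.7  -0.2  -0.4]  shift now [ 1.167e+02 -1.000e-01 -6.000e-01]
```

Emit:
{"method": "jog_arm", "body": {"deltas": [15, 0, -0.5, 0, 0, 0, 0, 25, 0, 0, 0, 0, 0, 0, 25, 0, 0, 0, 0, 0, 0, 18, 0, 0, 0, 0, 0, 0, 8, 0, 0, 0, 0, 0, 0, 0, 0, 0, 0, 0, 0, 0, 0, 0, 0, 0, 0, 0, 0]}}

```text
t: 32.42
eef_pos: [416.0, 294.7, 221.8]
tcp_rot: [-0.901, 1.568, -2.318]
ft_force: [-0.8, 0.2, -0.8]
opening: 0.42
```

Run:
```python
from h import *
go(416,295.6,31,8.95)
```

```text
t 32.42 grasp [415.6 294.3  50.8] jaw 8.8 q6 0.34 F [-0.8  0.2 -0.8] op 0.42
 turn(tool) [-0.003  0.002  0.002]  shift if turned first [19.8  0.2 -0.9]  shift now [19.7  0.2 -1. ]
```

Emit:
{"method": "jog_arm", "body": {"deltas": [6, 0, -1, -0.002, 0.002, 0.002, 0, 5, 0, 0, 0, 0, 0, 0, 3, 0, 0, 0, 0, 0, 0, 0, 0, 0, 0, 0, 0, 0, 0, 0, 0, 0, 0, 0, 0]}}

```text
t: 33.05
eef_pos: [415.9, 295.8, 207.9]
tcp_rot: [2.056, 1.569, 0.641]
ft_force: [-0.0, -0.2, -1.1]
opening: 0.418
```

Run:
```python
from h import *
go(416,295.6,31,8.95)
```

```text
t 33.05 grasp [416.2 296.   36.9] jaw 8.9 q6 0.33 F [-0.  -0.2 -1.1] op 0.418
 turn(tool) [-0.001 -0.001 -0.002]  shift if turned first [5.9 0.  0.2]  shift now [5.9 0.  0.3]
```

Emit:
{"method": "jog_arm", "body": {"deltas": [3, 0, 0, 0, 0, 0, 0, 1.5, 0, 0, 0, 0, 0, 0, 1, 0, 0, 0, 0, 0, 0, 0, 0, 0, 0, 0, 0, 0, 0, 0, 0, 0, 0, 0, 0]}}

```text
t: 33.67
eef_pos: [416.0, 295.9, 202.2]
tcp_rot: [2.026, 1.568, 0.611]
ft_force: [0.3, 0.2, -0.8]
opening: 0.42
```

Run:
```python
from h import *
go(416,295.6,31,8.95)
```

```text
t 33.67 grasp [416.3 296.1  31.2] jaw 8.9 q6 0.33 F [ 0.3  0.2 -0.8] op 0.42
 turn(tool) [-0.001 -0.001 -0.002]  shift if turned first [ 0.2 -0.   0.3]  shift now [ 0.2 -0.   0.3]
```

Pick height was 30.7, so 0.5–1 mm more, watching the force.

Emit:
{"method": "jog_arm", "body": {"deltas": [0.7, 0, 0, 0, 0, 0, 0, 0.3, 0, 0, 0, 0, 0, 0, 0, 0, 0, 0, 0, 0, 0]}}

```text
t: 34.05
eef_pos: [416.0, 295.9, 201.8]
tcp_rot: [2.005, 1.568, 0.59]
ft_force: [-0.3, 0.3, -1.4]
opening: 0.417
```

Run:
```python
from h import *
go(416,295.6,31,8.95)
```

```text
t 34.05 grasp [416.4 296.1  30.8] jaw 8.9 q6 0.33 F [-0.3  0.3 -1.4] op 0.417
 turn(tool) [-0.001 -0.001 -0.003]  shift if turned first [-0.2 -0.   0.3]  shift now [-0.2 -0.   0.3]
```

Emit:
{"method": "jog_arm", "body": {"deltas": [0.6, 0, 0, 0, 0, 0, 0, 0, 0, 0, 0, 0, 0, 0, 0, 0, 0, 0, 0, 0, 0.45, 0, 0, 0, 0, 0, 0, 0.55, 0, 0, 0, 0, 0, 0, 0.7, 0, 0, 0, 0, 0, 0, 0.75, 0, 0, 0, 0, 0, 0, 0.75]}}

```text
t: 34.92
eef_pos: [416.1, 295.9, 201.5]
tcp_rot: [1.995, 1.567, 0.58]
ft_force: [-0.4, 0.2, -0.4]
opening: 0.741
```

Emit:
{"method": "jog_arm", "body": {"deltas": [-10, 0, 0, 0, 0, 0, 0.75, -25, 0, 0, 0, 0, 0, 0.75, -40, 0, 0, 0, 0, 0, 0.75, -50, 0, 0, 0, 0, 0, 0.75, -50, 0, 0, 0, 0, 0, 0.75, -30, 0, 0, 0, 0, 0, 0.75, 0, 0, 0, 0, 0, 0, 0.75, 0, 0, 0, 0, 0, 0, 0.75]}}

```text
t: 35.92
eef_pos: [414.2, 294.8, 416.7]
tcp_rot: [1.969, 1.566, 0.554]
ft_force: [0.1, -0.3, -0.9]
opening: 0.752
```

Run:
```python
from h import *
go(416,295.6,31,8.95)
shot('top','t8');shot('scene','s8');shot('wrist','w8')
```

```text
t 35.92 grasp [414.9 295.3 245.7] jaw 8.9 q6 0.33 F [ 0.1 -0.3 -0.9] op 0.752
 turn(tool) [-0.001 -0.002 -0.004]  shift if turned first [214.7   1.9  -0.5]  shift now [ 2.147e+02  9.000e-01 -1.000e-01]
```

View pics/t8.png

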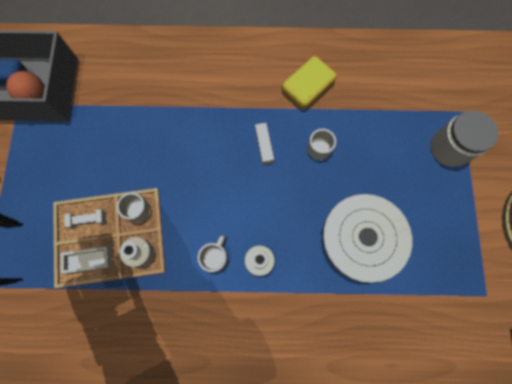

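View pics/s8.png

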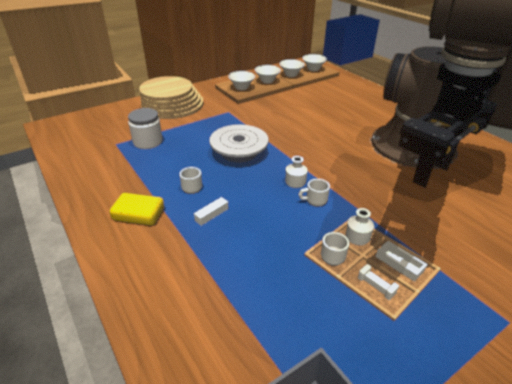

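View pics/w8.png

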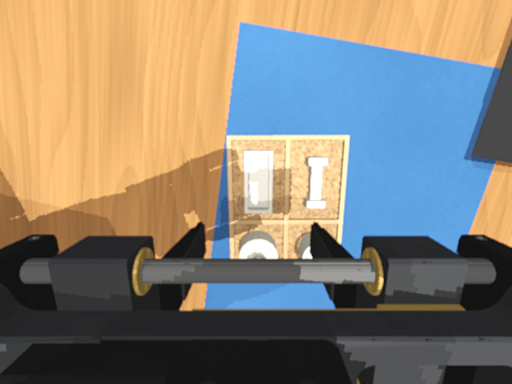

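All three pictures show the set complete: in the wrist view the dish (258,182) and the rest (317,182) lie clear of the walls, and in the top view the flask (133,250) and cup (133,208) stand in their squares. The spares, mug and prop are at their old pixel positions.

Run:
```python
from h import *
a=load('top0')['image'].astype(int);b=load('t8')['image'].astype(int)
for n,(x0,y0,x1,y1) in {'prop':(250,118,280,166),'cup':(304,124,340,164),'flaskB':(242,243,278,280),'mug':(195,233,230,275),'cup_tray':(115,190,150,224)}.items(): print(n,np.abs(a-b)[y0:y1,x0:x1].mean().round(1))
print(env.job_done())
```

```text
prop 4.2
cup 3.7
flaskB 4.7
mug 4.4
cup_tray 4.5
the job is handed in; nothing more can be done
None
```

The sake set is complete and handed in at about 36 s of the 80 s allowed. One cup was already in the tray. I added a flask in the empty square compartment, then the chopstick rest, then the oblong dish, in that order.

- **Final pictures:** the top, scene and wrist views after release show the flask upright. The rest and dish lie right side up and lengthways, clear of the walls, and the gripper is raised well clear of everything.
- **Untouched items:** the spare cup, the spare flask, the mug, the prop and the cup in the tray show no visible change between the first and last top pictures. The pixel differences are small and similar for all five.
- **Setting down:** each piece was lowered in steps of about 1 mm to its pick-up height before release. The wrist force reached only about 2 N in the readings between moves. Contact with the tray floor could not be told clearly from force noise of about 1 N, so I relied on the height instead.
- **Small error:** while setting the flask down I corrected the tool tilt in the wrong direction. It was released about 0.6° off vertical and stood upright afterwards.

No check failed.

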